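# Count three blue pipe plugs through the gate

## Robot

A 6-joint arm with a two-finger parallel gripper is mounted at the origin on the work surface. World frame = base frame: x ahead of the robot, y to its left, z up, the work surface at z = 0. Lengths are in mm, angles in rad, forces in N, time in s.
With the tool pointing down it reaches from about 300 to 850 mm from the base axis. Payload 5.4 kg.
Tool frame: the origin (TCP) lies on the centre line of the jaws, within the pads' length; the fingertips stand 17 mm ahead of it and the grasp point (between the pads) lies 2 mm behind it; z points along the fingers, y is the direction in which the jaws open and shut (so a half turn about z gives the same grasp; the last joint's range is limited). The gripper opens to 85 mm and grips with 20 to 120 N. Pads are 22 mm wide; open, the fingers measure 114 mm over their backs; the gripper's body (76 mm by 85 mm) begins 54 mm behind the grasp point. The pads swing forward as they close: fully open they stand 13 mm farther back than shut.
Start: joints at [-1.473, 0.158, 1.597, -0, 1.386, -0.21], TCP at [174.18, -547.967, 248.299] pointing down, gripper open.
Joint ranges: [-2.91, 2.91], [-0.94, 2.29], [0.18, 2.7], [-1.29, 4.43], [0.17, 2.64], [-3, 3]. Speed limits (rad/s): [2.57, 2.57, 3.14, 3.14, 3.14, 3.14].

## Interface

Orientations are given as a rotation vector (axis times angle).
In Python, from rig import arm, optics gives the robot as it stands.
- The arm moves only by the tool move_arm, never from a script. Its arguments are lists of equal length, an entry for each row: "xyz": the shift along the tool's x, y, z each as a share of 15 cm, from -1 to 1, a list of three; "yaw": the turn about the tool's z as a share of 30 degrees, from -1 to 1. A call has 1 to 12 rows; each row shifts and turns the commanded pose from where the row before left it, along the tool's axes as they then stand; what a row does not reach is not made up. A row lasts 1/10 s, in which the tool goes at most 50 mm and 8.59 degrees, less where a joint would pass 70% of its speed; a pose out of reach is approached as far as the arm can. A call with a number of a shift or a turn outside -1 to 1 is refused whole. A call with a gripper value outside its range is refused whole. "jaw" is the opening, from 0 (shut) to 1 (fully open), set as the call begins (left out, the last holds). The fingers move at their own pace and stop on an object; "newtons" is the grip in N (left out, the last holds). Time passes only in rows, so rows that do not move let the fingers close. It gives the time, the measured TCP pose, the force and the opening at its end, in the units of the state.
- arm.get_state(): the state, without advancing time (a new reading comes with each control period).
- optics.grab_frame(name): name is "side" or "top" or "wrist"; returns a dict with "image" (420x560x3 uint8, red, green, blue), "fx", "fy", "cx", "cy" (pixels), "extrinsics" (4x4, takes a point from camera to world coordinates). Camera axes: x right, y up, looking along -z (the intrinsics and any distortion apply to the point x, -y, -z); pixel columns grow to the right and rows downward; lengths in mm; the calibration is good to about 2 mm. The wrist camera is an equidistant fisheye: a pixel r from the principal point sees the ray r / f radians off the axis. A picture is of the moment at which its call begins. There is no depth.
- arm.sign_off(): hands the job in, once; it reports no verdict.
The state is a dict: "clock": time; "joints": joint angles; "joint_velocities": joint speeds; "joint_efforts": joint torques, N m; "tool_pos": TCP position; "eef_rot": TCP orientation; "force": force on the tool from outside, world axes, zero at the start; "ft_torque": the same for the moment, N m; "gripper_width": opening from 0.0 (shut) to 1.0 (fully open).
Only numpy, scipy, OpenCV 4.12 (cv2) and the standard library are available. Lean on these libraries where they do the work, as an engineer would, in place of code of your own. Each camera call takes 0.05 s, during which the arm holds its last target. There are 200 camera calls.

## Task

On the counting board on the shop counter, sweep the three blue pipe plugs with the fingertips across the deck and through the narrow gate, one at a time, so that each drops into the slot behind it before the next follows. Slide them only, never lift them off the deck; leave the grey plug where it lies and do not disturb the white coupling, the tin or the brass valve.

Things in the scene. Friction and masses are not known exactly. Their poses are not given: they have to be found in the camera images.
- board: plywood counting board, fixed, 311 x 276 mm; origin at counter level straight below the middle of the gate, z up. Its flat light-wood deck is 70 mm above the counter and spans x from -8 to +227 mm, y to 130 mm either side. Wooden rails 8 mm thick stand 14 mm above the deck (rear rail, x = 227 to 235 mm: 10 mm). Plugs leave through the gate towards -x; the deck ends in a plain edge at x = -8 mm
- gate (a point): middle of the 50 mm wide gate, at deck height (70 mm above the counter); axes as the board's. Two rails form a funnel to it: their inner faces run at 45 degrees from the gate's posts (board x 0, y +-25 mm) out to the side rails (x 105, y +-130 mm)
- slot (a point): middle of the slot's open mouth, at deck height, 38 mm past the gate along the board's -x; an open-topped pocket 60 mm along x (board x = -68 to -8 mm), 80 mm along y, 64 mm deep, black floor, yellow strips along its sides. A plug whose middle passes the deck's edge tips and falls in; all three fit, also piled up
- blue_a: blue plastic pipe plug: a ribbed disc 36 mm across and 11 mm high with a smaller step (27 mm across, 3 mm high) on top, 14 mm high in all, about 20 g; origin at the centre of its underside, z up; starts lying flat on the deck (origin 70 mm above the counter)
- blue_b: another blue plastic pipe plug: a ribbed disc 36 mm across and 11 mm high with a smaller step (27 mm across, 3 mm high) on top, 14 mm high in all, about 20 g; origin at the centre of its underside, z up; starts lying flat on the deck (origin 70 mm above the counter) (same as the other blue ones)
- blue_c: a third blue plastic pipe plug: a ribbed disc 36 mm across and 11 mm high with a smaller step (27 mm across, 3 mm high) on top, 14 mm high in all, about 20 g; origin at the centre of its underside, z up; starts lying flat on the deck (origin 70 mm above the counter) (same as the other blue ones)
- grey: grey plastic pipe plug: a ribbed disc 36 mm across and 11 mm high with a smaller step (27 mm across, 3 mm high) on top, 14 mm high in all, about 20 g; origin at the centre of its underside, z up; starts lying flat on the deck (origin 70 mm above the counter); must stay where it lies
- coupling: bystander: white plastic pipe coupling, a tube 32 mm across and 40 mm high, standing on the deck in a rear corner; origin at the centre of its underside
- tin: bystander: white and yellow tin, 66 mm across and 90 mm high, standing on the counter to one side of the board; origin at the centre of its underside
- valve: bystander: brass valve with a red lever, about 100 mm long and 47 mm high, lying on the counter to one side of the board; origin at counter level below its middle, x along its length

How it is judged:
By the outcome, as a careful person would: the job done as asked, in the order asked, and still so for the second after the job is handed in, with the robot touching nothing.
It also fails if it takes over 53 s, if anything falls off the work surface, if the arm or the gripper's body presses on something with over 40 N, if the wrist force passes 120 N, or if a joint passes its speed limit or range.

## Working session

There is one attempt and no reset: what is moved stays moved. The work goes in short steps, Python scripts to look and compute and a tool call to move; the robot and the scene stay as the last step left them, time stands still between calls to the robot, and variables do not carry over. Pictures are saved under pics/ and viewed, about 8 in all and at most 12, crops included, and the job is handed in when it is done.

Besides the shell and the picture viewer there is one more tool, called after ">>>" as name(argument=value, ...) on one line, values as JSON. move_arm: Moves the arm, as the interface text tells. Its arguments: {"type":"object","properties":{"xyz":{"type":"array"},"yaw":{"type":"array"},"jaw":{"type":"number"},"newtons":{"type":"number"}},"required":["xyz","yaw"]}

```bash
mkdir -p pics; cat > look.py <<'E'
import cv2,sys,numpy as np
from rig import arm,optics
def grab(n,f):
    d=optics.grab_frame(n); cv2.imwrite('pics/'+f,cv2.cvtColor(d['image'],cv2.COLOR_RGB2BGR)); np.save('pics/'+n+'.npy',d,allow_pickle=True); return d
E
python3 - <<'E'
from look import *
for n in('top','side'):
    d=grab(n,n+'0.png');print(n,d['fx'],d['fy'],d['cx'],d['cy'],d['extrinsics'])
s=arm.get_state();print(s['clock'],s['tool_pos'],s['eef_rot'],s['force'])
E
```

```text
top 421.11307670939624 421.11307670939624 270.31924504845153 209.67464205406785 [[-2.54081549e-02  9.95516028e-01 -9.11167587e-02  5.00483351e+02]
 [-9.99553743e-01 -2.67314551e-02 -1.33320777e-02  1.16893892e+01]
 [-1.57079806e-02  9.07373537e-02  9.95750969e-01  8.55278100e+02]
 [ 0.00000000e+00  0.00000000e+00  0.00000000e+00  1.00000000e+00]]
side 443.8235374764538 443.8235374764538 287.29247544841485 203.10783147995306 [[ 9.97786843e-01  2.66071468e-02 -6.09382921e-02  5.21589091e+02]
 [-6.60549830e-02  5.01729913e-01 -8.62498599e-01 -6.71145172e+02]
 [ 7.62593717e-03  8.64615032e-01  5.02377041e-01  4.76058271e+02]
 [ 0.00000000e+00  0.00000000e+00  0.00000000e+00  1.00000000e+00]]
0.1 [ 174.12228738 -547.46209061  247.4141919 ] [-3.10277934e+00 -4.81330112e-01 -9.40904305e-05] [-0.12318934  0.69282345 -0.18577574]
```

View pics/top0.png

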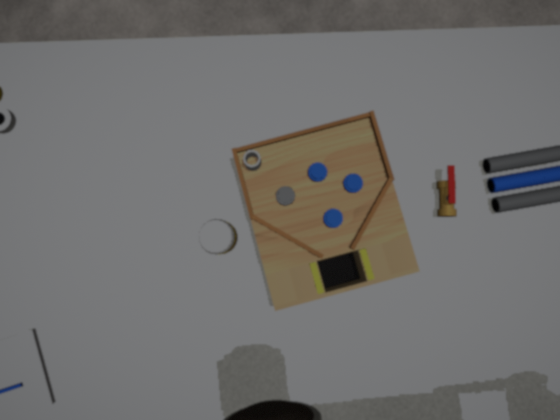

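View pics/side0.png

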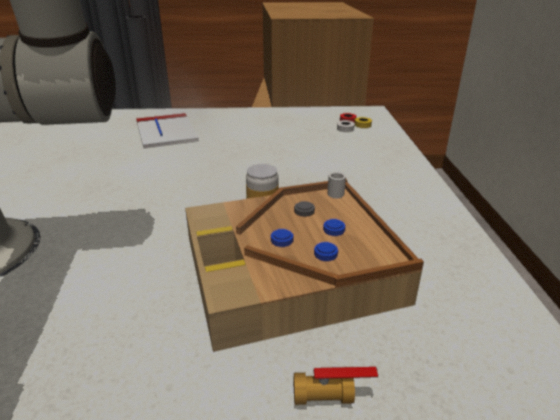

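The top view shows the board with its gate towards the robot. The blue plugs are at about (317,172), (353,183) and (333,218), the grey at (286,196), the coupling at (252,160), the tin at (217,236) and the valve at (447,195). Next I fit the board pose.

```bash
cat >> look.py <<'E'
def ray(d,u,v,z):
    M=d['extrinsics'];r=M[:3,:3]@np.array([(u-d['cx'])/d['fx'],-(v-d['cy'])/d['fy'],-1]);o=M[:3,3];return (o+r*(z-o[2])/r[2])[:2]
def proj(d,P):
    M=d['extrinsics'];p=M[:3,:3].T@(np.array(P,float)-M[:3,3]);return np.array([d['cx']-d['fx']*p[0]/p[2],d['cy']+d['fy']*p[1]/p[2]])
def blues(d,z=79):
    im=d['image'].astype(int);m=((im[...,2]>im[...,0]+60)&(im[...,2]>im[...,1]+50)).astype(np.uint8)
    n,l,st,c=cv2.connectedComponentsWithStats(m);return [(c[i].round(1),int(st[i,4]),ray(d,*c[i],z).round(1)) for i in range(1,n) if st[i,4]>25]
E
python3 - <<'E'
from look import *
from scipy.optimize import least_squares
d=np.load('pics/top.npy',allow_pickle=True).item()
obs=[((-76,138,70),(274,308)),((-76,-138,70),(418,270)),((235,138,80),(234,150)),((235,-138,80),(373.5,112))]
W=lambda p,P:(p[0]+np.cos(p[2])*P[0]-np.sin(p[2])*P[1],p[1]+np.sin(p[2])*P[0]+np.cos(p[2])*P[1],P[2])
f=least_squares(lambda p:np.ravel([proj(d,W(p,P))-np.array(o) for P,o in obs]),[420,-80,.3])
p=f.x;print(p,f.fun.round(1)); np.save('board.npy',p)
R=np.array([[np.cos(p[2]),-np.sin(p[2])],[np.sin(p[2]),np.cos(p[2])]])
B=lambda w:(R.T@(np.array(w)-p[:2])).round(1)
for c,a,w in blues(d): print(c,a,w,B(w))
for n,u,v,z in(('grey',286,196,79),('coup',252,160,110),('tin',216,236,90),('valve',447,195,30)): w=ray(d,u,v,z);print(n,w,B(w))
im=cv2.resize(cv2.cvtColor(d['image'],cv2.COLOR_RGB2BGR)[90:320,180:480],None,fx=2.6,fy=2.6,interpolation=2)
def L(a,b,col=(0,255,0)):
    q=[tuple(int(t) for t in (proj(d,W(p,x))-[180,90]+.5)*2.6) for x in(a,b)];cv2.line(im,*q,col,1)
for s in(1,-1):
    L((0,25*s,84),(105,130*s,84));L((105,130*s,84),(227,130*s,84));L((-68,40*s,70),(-8,40*s,70))
L((227,130,80),(227,-130,80));L((-8,40,70),(-8,-40,70));L((-68,40,70),(-68,-40,70))
cv2.imwrite('pics/fit.png',im)
E
```

```text
[ 4.93153454e+02 -9.70850667e+01  2.31147550e-01] [ 0.2  2.   1.4  1.6 -2.  -2.4  0.4 -1.5]
[317.3 171.3] 201 [641.  -67.2] [150.8  -4.8]
[527.  178.6] 729 [ 616.3 -453.1] [  38.3 -374.8]
[352.6 182.6] 211 [ 617.9 -132. ] [113.4 -62.6]
[332.7 217.7] 205 [553.6 -92.5] [59.9 -9.4]
grey [596.20839899  -7.6558745 ] [120.8  63.4]
coup [659.21539073  52.31728525] [195.9 107.4]
tin [525.11008307 121.90635929] [ 81.3 205.8]
valve [ 595.5902032  -324.44885986] [  47.6 -244.8]
```

View pics/fit.png

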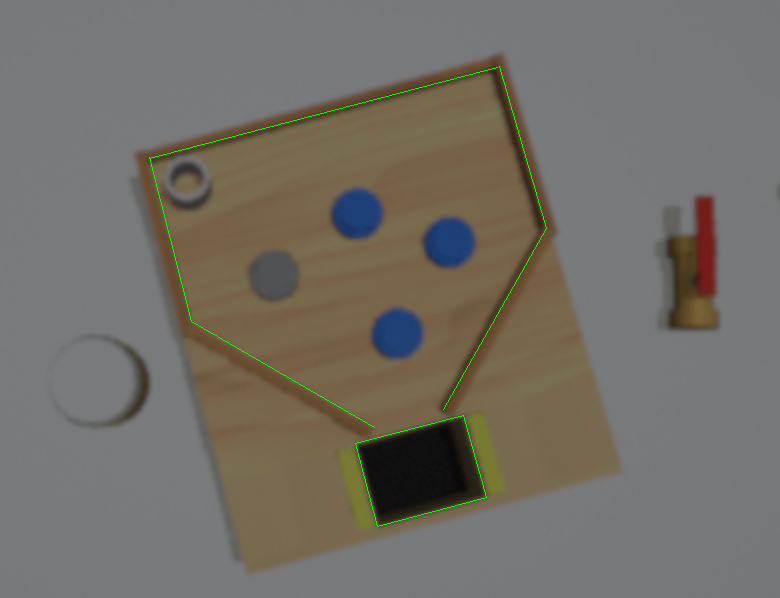

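The fitted outlines match the slot and rails within about 2 mm. Plugs in the board frame: C at (60,-9), B at (113,-63), A at (151,-5). I'll leave the jaws slightly open (about 14 mm) so the two fingertips cradle each disc, and push with the tool's -x.

```bash
cat >> look.py <<'E'
from scipy.spatial.transform import Rotation as Ro
p=np.load('board.npy')
def B(w): c,s=np.cos(p[2]),np.sin(p[2]);x,y=np.array(w)[:2]-p[:2];return np.array([c*x+s*y,-s*x+c*y]).round(1)
def go(*ts):
    """each t=(board x,y,tcp z,deg rel board); prints yaw share, then shift shares (after the yaw)"""
    s=arm.get_state();P=s['tool_pos'];R=Ro.from_rotvec(s['eef_rot']).as_matrix();a=np.degrees(np.arctan2(R[1,0],R[0,0])-p[2]);P=np.array(P)
    print('clock',round(s['clock'],2),'board',B(P),'z',P[2].round(1),'ang',a.round(2),'F',np.round(s['force'],1),'tilt',R[:,2].round(3))
    for x,y,z,t in ts:
        c,q=np.cos(p[2]),np.sin(p[2]);T=np.array([p[0]+c*x-q*y,p[1]+q*x+c*y,z])
        th=p[2]+np.radians(t);v=T-P;c,q=np.cos(th),np.sin(th)
        print((x,y,z,t),'yaw',round((a-t)/30,3),'shift',(np.array([c*v[0]+q*v[1],q*v[0]-c*v[1],-v[2]])/150).round(3)); P=T;a=t
E
python3 -c "
from look import *
go((102,-9,200,0),(102,-9,92,0))"
```

```text
clock 0.1 board [-413.7 -365.3] z 247.4 ang 4.39 F [-0.1  0.7 -0.2] tilt [-0.     0.002 -1.   ]
(102, -9, 200, 0) yaw 0.146 shift [ 3.438 -2.375  0.316]
(102, -9, 92, 0) yaw 0.0 shift [0.   0.   0.72]
```

>>> move_arm(xyz=[[0, 0, 0], [0.2, -0.14, 0], [0.2, -0.14, 0], [0.2, -0.14, 0], [0.2, -0.14, 0], [0.2, -0.14, 0], [0.2, -0.14, 0], [0.2, -0.14, 0], [0.2, -0.14, 0], [0.2, -0.14, 0], [0.2, -0.14, 0], [0.2, -0.14, 0]], yaw=[0.146, 0, 0, 0, 0, 0, 0, 0, 0, 0, 0, 0], jaw=0.165, newtons=20)

```text
clock: 1.3
tool_pos: [443.0, -246.0, 247.9]
eef_rot: [-3.12, -0.362, 0.001]
force: [0.2, -0.4, 0.1]
gripper_width: 0.164
```

>>> move_arm(xyz=[[0.2, -0.14, 0.05], [0.2, -0.14, 0.05], [0.2, -0.14, 0.05], [0.2, -0.14, 0.05], [0.2, -0.14, 0.05], [0.1, -0.06, 0.05], [0.05, -0.03, 0], [0, 0, 0], [0, 0, 0]], yaw=[0, 0, 0, 0, 0, 0, 0, 0, 0])

```text
clock: 2.2
tool_pos: [582.9, -93.3, 203.6]
eef_rot: [3.12, 0.362, -0.0]
force: [-0.2, -0.6, 0.2]
gripper_width: 0.165
```

```bash
python3 -c "
from look import *
go((102,-9,120,0),(102,-9,92,0))
print(arm.get_state()['gripper_width'])"
```

```text
clock 2.2 board [ 88.2 -16.9] z 203.6 ang -0.01 F [-0.2 -0.6  0.2] tilt [-0. -0. -1.]
(102, -9, 120, 0) yaw -0.0 shift [ 0.092 -0.052  0.557]
(102, -9, 92, 0) yaw 0.0 shift [0.    0.    0.187]
0.16468909288744515
```

Descend to about tip z 83 first, then view from the side.

>>> move_arm(xyz=[[0.09, -0.05, 0], [0, 0, 0.2], [0, 0, 0.2], [0, 0, 0.15], [0, 0, 0.12], [0, 0, 0.04], [0, 0, 0], [0, 0, 0]], yaw=[0, 0, 0, 0, 0, 0, 0, 0])

```text
clock: 3.0
tool_pos: [595.5, -82.5, 98.1]
eef_rot: [3.12, 0.362, 0.003]
force: [-0.1, 0.1, 1.0]
gripper_width: 0.166
```

```bash
python3 - <<'E'
from look import *
go((102,-9,92,0))
d=grab('side','s1.png');im=cv2.imread('pics/s1.png')[120:320,180:440];cv2.imwrite('pics/s1c.png',cv2.resize(im,None,fx=3,fy=3,interpolation=2))
E
```

```text
clock 3.0 board [102.9  -9.3] z 98.1 ang -0.0 F [-0.1  0.1  1. ] tilt [ 0.002 -0.001 -1.   ]
(102, -9, 92, 0) yaw -0.0 shift [-0.006 -0.002  0.041]
```

View pics/s1c.png

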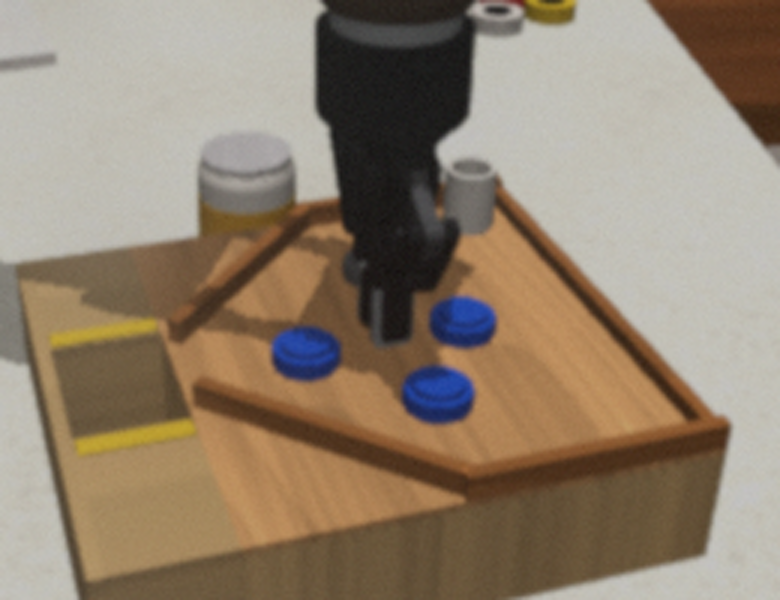

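The closed-in fingers stand between the plugs and clear of them all. I'll lower another 7 mm and push C through.

>>> move_arm(xyz=[[0, 0, 0.05], [0, 0, 0]], yaw=[0, 0])

```text
clock: 3.25
tool_pos: [594.3, -82.1, 88.9]
eef_rot: [-3.12, -0.363, 0.001]
force: [0.0, -0.9, -0.2]
gripper_width: 0.164
```

>>> move_arm(xyz=[[-0.05, -0.003, 0], [-0.05, -0.003, 0], [-0.05, -0.006, 0], [-0.05, -0.006, 0], [-0.05, -0.006, 0], [-0.05, -0.006, 0], [-0.05, -0.006, 0], [-0.05, -0.006, 0], [-0.05, -0.006, 0]], yaw=[0, 0, 0, 0, 0, 0, 0, 0, 0])

```text
clock: 4.15
tool_pos: [526.6, -90.7, 89.3]
eef_rot: [3.121, 0.363, 0.0]
force: [0.1, 1.0, 1.1]
gripper_width: 0.163
```

```bash
python3 - <<'E'
from look import *
go((10,0,90,0))
for n in('top','side'):
    d=grab(n,n+'2.png')
    for c,a,w in blues(d): print(n,c,a,B(w))
E
```

```text
clock 4.15 board [34.  -1.5] z 89.3 ang 0.02 F [0.1 1.  1.1] tilt [ 0. -0. -1.]
(10, 0, 90, 0) yaw 0.001 shift [-0.16  -0.01  -0.004]
top [317.2 171.5] 219 [150.3  -4.6]
top [527.  178.6] 763 [  38.4 -374.8]
top [355.  176.6] 29 [123.1 -69.8]
side [52.3  9.2] 35 [-683.6 3113.1]
side [65.6  5.3] 27 [-622.5 3332.4]
side [69.  93.9] 225 [-345.7  907.4]
side [55.3 90.8] 41 [-389.9  954.4]
side [45.1 98.3] 135 [-408.   878.5]
side [334.  225.5] 215 [151.4  -4.1]
side [243.2 241.2] 77 [-0.8 -5.9]
side [325.7 249.7] 278 [113.8 -63. ]
```

>>> move_arm(xyz=[[-0.05, -0.003, 0], [-0.05, -0.003, 0], [-0.05, 0, 0], [-0.03, 0, 0], [0, 0, 0], [0, 0, 0]], yaw=[0, 0, 0, 0, 0, 0])

```text
clock: 4.85
tool_pos: [500.7, -96.0, 89.3]
eef_rot: [3.121, 0.362, 0.0]
force: [-0.3, 0.3, 0.3]
gripper_width: 0.162
```

```bash
python3 - <<'E'
from look import *
th=-43
go((50,0,90,0),(50,0,125,0))
d=grab('side','s3.png');im=cv2.imread('pics/s3.png')[120:320,180:440];cv2.imwrite('pics/s3c.png',cv2.resize(im,None,fx=3,fy=3,interpolation=2))
E
```

```text
clock 4.85 board [ 7.6 -0.7] z 89.3 ang -0.0 F [-0.3  0.3  0.3] tilt [ 0. -0. -1.]
(50, 0, 90, 0) yaw -0.0 shift [ 0.283 -0.005 -0.004]
(50, 0, 125, 0) yaw 0.0 shift [ 0.     0.    -0.233]
```

View pics/s3c.png

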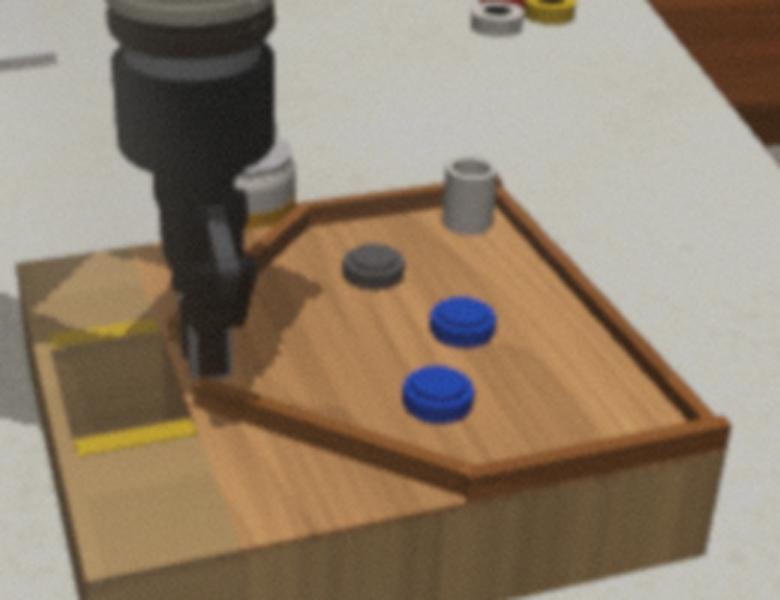

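C has left the deck through the gate; the other plugs are in place. Next is B, pushed at -43° towards (50,-4), then straight out.

>>> move_arm(xyz=[[0.1, 0, 0], [0, 0, -0.2], [0, 0, -0.1], [0, 0, 0], [0, 0, 0], [0, 0, 0], [0, 0, 0], [0, 0, 0], [0, 0, 0], [0, 0, 0]], yaw=[0, 0, 0, 0.24, 0.24, 0.24, 0.24, 0.24, 0.23, 0])

```text
clock: 5.9
tool_pos: [515.5, -92.5, 134.3]
eef_rot: [-3.037, 0.804, -0.0]
force: [-0.0, -0.1, -0.1]
gripper_width: 0.162
```

```bash
python3 - <<'E'
from look import *
go((141,-90,135,-43),(141,-90,89.5,-43),(50+20,-4-19,89.5,-43))
d=grab('top','t4.png')
for c,a,w in blues(d): print(c,a,B(w))
for c,a,w in blues(d,15): print(c,a,B(w))
E
```

```text
clock 5.9 board [22.9 -0.6] z 134.3 ang -42.9 F [-0.  -0.1 -0.1] tilt [ 0. -0. -1.]
(141, -90, 135, -43) yaw 0.003 shift [ 0.982 -0.101 -0.005]
(141, -90, 89.5, -43) yaw 0.0 shift [ 0.    -0.     0.303]
(70, -23, 89.5, -43) yaw 0.0 shift [-0.651 -0.004 -0.   ]
[317.2 171.5] 216 [150.4  -4.5]
[527.1 178.6] 760 [  38.4 -375. ]
[338.3 270.4] 213 [-35.6   6.5]
[317.2 171.5] 216 [160.2 -13.5]
[527.1 178.6] 760 [  38.8 -414.4]
[338.3 270.4] 213 [-41.1  -1.6]
```

C shows in the slot. I move behind B and lower.

>>> move_arm(xyz=[[0.2, -0.02, 0], [0.2, -0.02, 0], [0.2, -0.02, 0], [0.2, -0.02, 0], [0.18, -0.02, 0], [0, 0, 0], [0, 0, 0.12], [0, 0, 0.12], [0, 0, 0.06], [0, 0, 0]], yaw=[0, 0, 0, 0, 0, 0, 0, 0, 0, 0])

```text
clock: 6.95
tool_pos: [649.5, -151.6, 88.4]
eef_rot: [-3.037, 0.802, 0.004]
force: [0.7, 0.2, 0.7]
gripper_width: 0.166
```

```bash
python3 - <<'E'
from look import *
go((70,-23,89.5,-43))
d=grab('side','s5.png')
for c,a,w in blues(d): print(c,a,B(w))
E
```

```text
clock 6.95 board [139.7 -88.9] z 88.4 ang -42.82 F [0.7 0.2 0.7] tilt [-0.002  0.001 -1.   ]
(70, -23, 89.5, -43) yaw 0.006 shift [-0.639 -0.004 -0.007]
[77.  78.4] 30 [-340.1 1095.3]
[69.2 94. ] 249 [-345.2  906.9]
[56.5 94.9] 82 [-380.5  906.6]
[45.5 98.6] 154 [-406.3  875.3]
[328. 223.] 43 [144.7   5.8]
[325.9 249.4] 212 [114.4 -62.2]
```

>>> move_arm(xyz=[[-0.053, 0, 0], [-0.053, 0, -0.004], [-0.053, 0, 0], [-0.053, 0, 0], [-0.053, -0.001, 0], [-0.053, -0.001, 0], [-0.053, 0, 0], [-0.053, -0.001, 0], [-0.053, 0, 0], [-0.053, -0.001, 0], [-0.053, 0, 0], [-0.053, 0, 0]], yaw=[0, 0, 0, 0, 0, 0, 0, 0, 0, 0, 0, 0])

```text
clock: 8.2
tool_pos: [567.3, -104.1, 89.9]
eef_rot: [-3.037, 0.804, -0.0]
force: [0.3, -0.3, -0.1]
gripper_width: 0.163
```

>>> move_arm(xyz=[[0, 0, 0], [0.08, 0, 0], [0.08, 0, 0], [0, 0, 0], [0, 0, 0], [0, 0, 0], [0, 0, 0], [0, 0, 0], [0, 0, 0], [0, 0, 0]], yaw=[0, 0, 0, -0.24, -0.24, -0.24, -0.24, -0.24, -0.23, 0])

```text
clock: 9.2
tool_pos: [588.9, -116.5, 89.9]
eef_rot: [3.12, 0.363, 0.0]
force: [-0.3, 0.1, 0.6]
gripper_width: 0.164
```

```bash
python3 - <<'E'
from look import *
go((90,-4,89.5,0))
for n in('side','top'):
  d=grab(n,n+'6.png')
  for c,a,w in blues(d): print(n,c,a,B(w))
E
```

```text
clock 9.2 board [ 88.8 -40.8] z 89.9 ang 0.02 F [-0.3  0.1  0.6] tilt [ 0. -0. -1.]
(90, -4, 89.5, 0) yaw 0.001 shift [ 0.008 -0.245  0.003]
side [65.8  5.9] 33 [-617.2 3294.3]
side [69.1 93.7] 240 [-345.6  909.8]
side [55.4 90.9] 50 [-389.5  953.3]
side [45.3 98.3] 153 [-407.4  878.6]
side [336.1 226.3] 172 [153.8  -7.3]
side [274.5 234.2] 160 [50.9 -1.2]
top [318.4 168.9] 130 [154.6  -8.1]
top [527.  178.6] 770 [  38.4 -374.8]
```

B is at about (50,-4). I realign behind it and push it out.

>>> move_arm(xyz=[[0.01, -0.12, 0], [0, -0.12, 0], [0, 0, 0], [-0.05, 0, 0], [-0.05, 0, 0], [-0.05, -0.003, 0], [-0.05, -0.003, 0], [-0.05, -0.003, 0], [-0.05, -0.003, 0], [-0.05, -0.003, 0], [-0.05, -0.003, 0], [0, 0, 0]], yaw=[0, 0, 0, 0, 0, 0, 0, 0, 0, 0, 0, 0])

```text
clock: 10.5
tool_pos: [521.9, -92.1, 89.7]
eef_rot: [-3.12, -0.362, 0.001]
force: [-0.9, 0.2, 0.3]
gripper_width: 0.166
```

```bash
python3 - <<'E'
from look import *
go((7,0,89.5,0))
for n in('side','top'):
  d=grab(n,n+'7.png')
  for c,a,w in blues(d): print(n,c,a,B(w))
E
```

```text
clock 10.5 board [29.1 -1.8] z 89.7 ang -0.01 F [-0.9  0.2  0.3] tilt [-0.001  0.    -1.   ]
(7, 0, 89.5, 0) yaw -0.0 shift [-0.148 -0.012  0.002]
side [65.7  5.7] 30 [-619.1 3308. ]
side [52.3  8.4] 27 [-689.9 3158.9]
side [69. 94.] 221 [-345.6  906.5]
side [55.1 89.9] 36 [-392.   965.8]
side [45.2 98.4] 139 [-407.6  877.3]
side [334.1 225.4] 212 [151.5  -4.1]
side [240.5 241.8] 81 [-5.2 -6.4]
top [317.1 171.5] 217 [150.4  -4.5]
top [527.1 178.6] 759 [  38.4 -374.9]
top [338.3 270.4] 214 [-35.6   6.4]
```

Then finish B, retract and rise, and approach A.

>>> move_arm(xyz=[[-0.05, -0.004, 0], [-0.05, -0.004, 0], [-0.05, 0, 0], [0, 0, 0], [0, 0, 0], [0.1, 0, 0], [0, 0, -0.2], [0, 0, -0.1], [0.2, 0, 0], [0.2, 0, 0], [0, 0, 0]], yaw=[0, 0, 0, 0, 0, 0, 0, 0, 0, 0, 0])

```text
clock: 11.7
tool_pos: [576.5, -78.5, 135.4]
eef_rot: [3.12, 0.364, 0.004]
force: [-0.8, 0.3, -0.1]
gripper_width: 0.165
```

```bash
python3 - <<'E'
from look import *
go((191,-4.5,135,0),(191,-4.5,89.5,0))
for n in('side','top'):
  d=grab(n,n+'8.png')
  for c,a,w in blues(d): print(n,c,a,B(w))
im=cv2.imread('pics/top8.png')[90:320,180:480];cv2.imwrite('pics/t8c.png',cv2.resize(im,None,fx=2.6,fy=2.6,interpolation=2))
E
```

```text
clock 11.7 board [85.4 -1. ] z 135.4 ang 0.08 F [-0.8  0.3 -0.1] tilt [ 0.003 -0.    -1.   ]
(191, -4.5, 135, 0) yaw 0.003 shift [0.704 0.024 0.002]
(191, -4.5, 89.5, 0) yaw 0.0 shift [0.    0.    0.303]
side [50.9 10.9] 121 [-679.7 3016.1]
side [65.7  6. ] 30 [-617.2 3288.5]
side [68.4 90.9] 258 [-350.9  942.1]
side [54.7 88.4] 45 [-395.4  984.2]
side [44.9 97.2] 151 [-410.2  890. ]
side [333.9 225.5] 217 [151.3  -4.1]
side [215.  262.1] 29 [-50.9 -46. ]
top [527.1 178.6] 767 [  38.4 -374.9]
top [340.8 269. ] 130 [-34.4   1.3]
```

View pics/t8c.png

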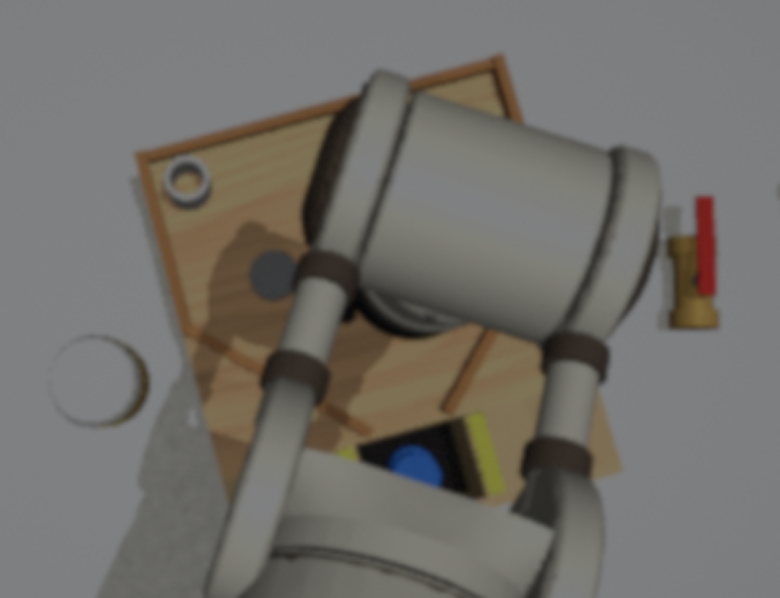

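B is in the slot: there is blue at crop (415,468), and the side camera sees it inside too. Now A.

>>> move_arm(xyz=[[0.2, 0.008, 0], [0.2, 0.008, 0], [0.2, 0.008, 0], [0.1, 0, 0], [0, 0, 0], [0, 0, 0.12], [0, 0, 0.12], [0, 0, 0.06], [0, 0, 0]], yaw=[0, 0, 0, 0, 0, 0, 0, 0, 0])

```text
clock: 12.7
tool_pos: [675.1, -58.3, 88.3]
eef_rot: [-3.12, -0.362, 0.005]
force: [-0.2, 0.0, 0.4]
gripper_width: 0.167
```

```bash
python3 - <<'E'
from look import *
go((8,0,90,0))
d=grab('side','s9.png')
for c,a,w in blues(d): print(c,a,B(w))
E
```

```text
clock 12.7 board [186.   -3.9] z 88.3 ang -0.01 F [-0.2  0.   0.4] tilt [-0.003  0.001 -1.   ]
(8, 0, 90, 0) yaw -0.0 shift [-1.187 -0.026 -0.011]
[65.6  5.7] 29 [-620.  3308.9]
[63.9 68.6] 547 [-399.4 1254.1]
[54.2 87.1] 69 [-399.  1000.5]
[44.4 95.5] 183 [-414.3  909.7]
[333.7 226. ] 203 [150.2  -5.6]
[215.  262.1] 29 [-50.9 -46. ]
```

>>> move_arm(xyz=[[-0.05, 0.001, -0.004], [-0.05, 0.001, 0], [-0.05, -0.001, 0], [-0.05, -0.002, 0], [-0.05, -0.002, 0], [-0.05, -0.002, 0], [-0.05, -0.002, 0], [-0.05, -0.002, 0], [-0.05, -0.002, 0], [-0.05, -0.002, 0], [-0.05, -0.002, 0], [-0.05, -0.002, 0]], yaw=[0, 0, 0, 0, 0, 0, 0, 0, 0, 0, 0, 0])

```text
clock: 13.95
tool_pos: [588.0, -76.6, 90.5]
eef_rot: [3.121, 0.363, 0.0]
force: [-0.5, 0.0, -0.6]
gripper_width: 0.163
```

```bash
python3 - <<'E'
from look import *
go((8,0,90,0))
d=grab('side','s10.png')
for c,a,w in blues(d): print(c,a,B(w))
E
```

```text
clock 13.95 board [97.  -1.8] z 90.5 ang 0.01 F [-0.5  0.  -0.6] tilt [ 0. -0. -1.]
(8, 0, 90, 0) yaw 0.0 shift [-0.594 -0.012  0.004]
[52.5 14. ] 81 [-647.9 2849.6]
[65.7  5.7] 29 [-619.5 3308.8]
[68.4 90.6] 276 [-351.5  946.3]
[54.7 88.7] 53 [-394.8  979.9]
[44.7 96.7] 158 [-411.6  896.2]
[285.6 232.8] 188 [69.  -2.3]
[215.  262.1] 29 [-50.9 -46. ]
```

>>> move_arm(xyz=[[-0.05, -0.001, 0], [-0.05, -0.001, 0], [-0.05, -0.001, 0], [-0.05, -0.001, 0], [-0.05, -0.001, 0], [-0.05, -0.001, 0], [-0.05, -0.001, 0], [-0.05, -0.001, 0], [-0.05, -0.001, 0], [-0.05, -0.001, 0], [-0.05, 0, 0], [-0.05, 0, 0]], yaw=[0, 0, 0, 0, 0, 0, 0, 0, 0, 0, 0, 0])

```text
clock: 15.2
tool_pos: [500.0, -95.8, 90.5]
eef_rot: [3.121, 0.363, -0.0]
force: [-0.4, -0.5, -0.9]
gripper_width: 0.165
```

>>> move_arm(xyz=[[0, 0, 0], [0, 0, 0], [0.1, 0, 0], [0, 0, -0.2], [0, 0, -0.3], [0, 0, -0.3], [0.3, 0, 0], [0.3, 0, 0], [0.3, 0, 0], [0.3, 0, 0], [0, 0, 0], [0, 0, 0]], yaw=[0, 0, 0, 0, 0, 0, 0, 0, 0, 0, 0, 0])

```text
clock: 16.4
tool_pos: [690.7, -50.4, 209.0]
eef_rot: [-3.12, -0.364, 0.003]
force: [-0.8, -0.3, 0.1]
gripper_width: 0.166
```

```bash
python3 - <<'E'
from look import *
go()
a=grab('side','s11.png');b=grab('top','t11.png')
for n,d in(('s',a),('t',b)):
  for c,k,w in blues(d): print(n,c,k,B(w))
I=lambda f,y0,y1,x0,x1:cv2.resize(cv2.imread('pics/'+f)[y0:y1,x0:x1],(390,590*390//390//2),interpolation=2)
s=cv2.imread('pics/s11.png')[150:340,180:430];t=cv2.imread('pics/t11.png')[100:315,200:470]
cv2.imwrite('pics/fin.png',np.hstack([cv2.resize(x,(400,int(400*x.shape[0]/x.shape[1])),interpolation=2)[:304] for x in(s,t)]))
E
```

```text
clock 16.4 board [2.03e+02 1.00e-01] z 209.0 ang 0.07 F [-0.8 -0.3  0.1] tilt [-0.002  0.    -1.   ]
s [60.7 58.1] 641 [-432.4 1445. ]
s [53.1 84.1] 48 [-407.3 1039.6]
s [43.9 94.8] 159 [-416.9  917.8]
s [234.  251.7] 109 [-19.7 -28.9]
s [215.  262.1] 29 [-50.9 -46. ]
t [527.  178.6] 767 [  38.4 -374.9]
```

View pics/fin.png

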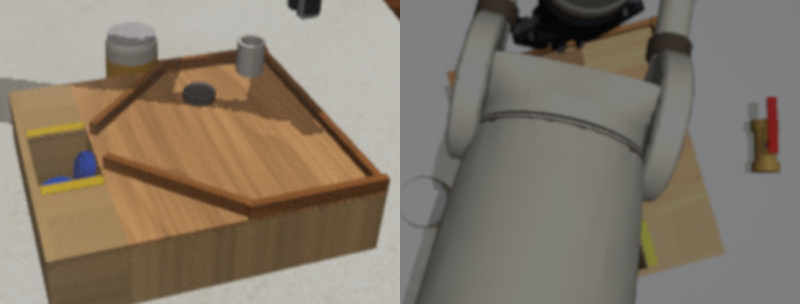

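A stands tilted in the slot at the left of the picture. I'll swing the arm aside so the top camera can see it.

>>> move_arm(xyz=[[-0.1, 0.3, 0], [-0.1, 0.3, 0], [-0.1, 0.3, 0], [-0.1, 0.3, 0], [-0.1, 0.3, 0], [-0.1, 0.3, 0], [-0.1, 0.3, 0], [-0.1, 0.3, 0], [0, 0, 0], [0, 0, 0]], yaw=[0, 0, 0, 0, 0, 0, 0, 0, 0, 0])

```text
clock: 17.5
tool_pos: [654.8, -430.3, 211.2]
eef_rot: [3.121, 0.358, 0.001]
force: [0.7, -0.2, 0.7]
gripper_width: 0.164
```

```bash
python3 - <<'E'
from look import *
go()
a=grab('side','s12.png');b=grab('top','t12.png')
for n,d in(('s',a),('t',b)):
  for c,k,w in blues(d): print(n,c,k,B(w))
t0=cv2.imread('pics/top0.png').astype(int);t1=cv2.imread('pics/t12.png').astype(int)
for n,(u,v) in dict(grey=(286,196),coup=(252,160),tin=(217,236),valve=(447,195)).items():
  r=np.s_[v-22:v+22,u-22:u+22];print(n,abs(t0[r]-t1[r]).mean().round(1))
s=cv2.imread('pics/s12.png')[210:290,190:290];t=cv2.imread('pics/t12.png')[130:310,230:420]
cv2.imwrite('pics/fin2.png',np.hstack([cv2.resize(x,(400,int(400*x.shape[0]/x.shape[1])),interpolation=2)[:320] for x in(s,cv2.copyMakeBorder(t,0,0,0,35,cv2.BORDER_CONSTANT))]))
E
```

```text
clock 17.5 board [  81.1 -361.3] z 211.2 ang -0.15 F [ 0.7 -0.2  0.7] tilt [ 0.  0. -1.]
s [30.7  5.5] 87 [-863.4 3374.6]
s [82.6 99.9] 70 [-301.   831.9]
s [ 71.4 101.3] 157 [-330.8  826.2]
s [ 59.  102.6] 66 [-363.5  822.8]
s [ 47.8 104.2] 84 [-391.9  815.4]
s [158.  126.2] 26 [-100.8  548. ]
s [233.6 252.3] 149 [-20.6 -30.2]
t [527.1 178.6] 753 [  38.4 -374.9]
t [338.1 259.1] 74 [-15.7   1.2]
grey 2.7
coup 2.6
tin 3.0
valve 7.9
```

View pics/fin2.png

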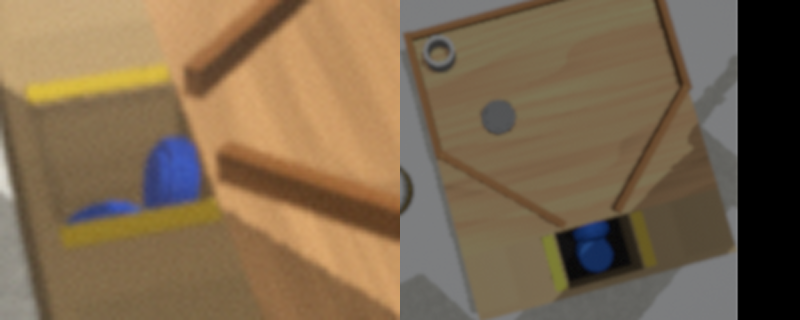

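```bash
python3 - <<'E'
from look import *
a=np.load('pics/side.npy',allow_pickle=True).item();b=np.load('pics/top.npy',allow_pickle=True).item()
for z in range(10,90,10): print(z,B(ray(a,233.6,252.3,z)),'sideTop',B(ray(a,233,244,z)),'t',B(ray(b,338.1,257,z)))
E
```

```text
10 [-6.1 62.9] sideTop [-2.3 87.8] t [-16.  -9.]
20 [-8.2 49.4] sideTop [-4.5 73.8] t [-15.4  -7.6]
30 [-10.3  35.9] sideTop [-6.7 59.8] t [-14.8  -6.3]
40 [-12.4  22.5] sideTop [-8.9 45.8] t [-14.3  -4.9]
50 [-14.5   9. ] sideTop [-11.   31.8] t [-13.7  -3.6]
60 [-16.6  -4.5] sideTop [-13.2  17.8] t [-13.1  -2.3]
70 [-18.7 -18. ] sideTop [-15.4   3.8] t [-12.6  -0.9]
80 [-20.8 -31.5] sideTop [-17.6 -10.3] t [-12.    0.4]
```

Triangulation puts A's middle at about z 58 and its top edge near 73. It stands on edge against the slot's wall, sticking out slightly. I want it properly down, so I'll look from close with the wrist camera.

>>> move_arm(xyz=[[-0.02, -0.3, 0], [-0.02, -0.3, 0], [-0.02, -0.3, 0], [-0.02, -0.3, 0], [-0.02, -0.3, 0], [-0.02, -0.3, 0], [-0.02, -0.3, 0], [-0.02, -0.3, 0], [0, 0, 0.1], [0, 0, 0.1], [0, 0, 0]], yaw=[0, 0, 0, 0, 0, 0, 0, 0, 0, 0, 0], jaw=0)

```text
clock: 18.7
tool_pos: [548.6, -83.2, 177.8]
eef_rot: [-3.119, -0.363, 0.007]
force: [-0.2, -0.2, 0.1]
gripper_width: 0.003
```

```bash
python3 - <<'E'
from look import *
go((-20,0,180,0))
d=grab('wrist','w13.png');print(d['fx'],d['cx'],d['cy'],d['extrinsics'].round(2))
a=grab('side','s13.png')
for c,k,w in blues(a): print(c,k,B(w))
w=cv2.imread('pics/w13.png');s=cv2.imread('pics/s13.png')[220:280,200:260]
cv2.imwrite('pics/w13c.png',np.hstack([cv2.resize(w,(480,360)),cv2.resize(s,(320,320),interpolation=2)[:360] if 0 else cv2.copyMakeBorder(cv2.resize(s,(320,320),interpolation=2),0,40,0,0,0)]))
E
```

```text
clock 18.7 board [57.1  0.8] z 177.8 ang 0.05 F [-0.2 -0.2  0.1] tilt [-0.004  0.001 -1.   ]
(-20, 0, 180, 0) yaw 0.002 shift [-0.514  0.005 -0.014]
325.19226210127806 279.3063052220114 208.41344116430395 [[ 2.3000e-01  9.2000e-01  3.1000e-01  6.2701e+02]
 [-9.7000e-01  2.2000e-01  7.0000e-02 -6.3750e+01]
 [-0.0000e+00 -3.2000e-01  9.5000e-01  3.0245e+02]
 [ 0.0000e+00  0.0000e+00  0.0000e+00  1.0000e+00]]
[49.4  8.2] 115 [-710.5 3174.8]
[65.5  5.2] 27 [-624.1 3340. ]
[68.7 92.7] 224 [-347.9  921.5]
[54.6 88.7] 31 [-395.   979.6]
[44.9 97.5] 134 [-409.8  887.5]
[234.  251.7] 116 [-19.8 -28.8]
[215.  262.1] 29 [-50.9 -46. ]
```

View pics/w13c.png

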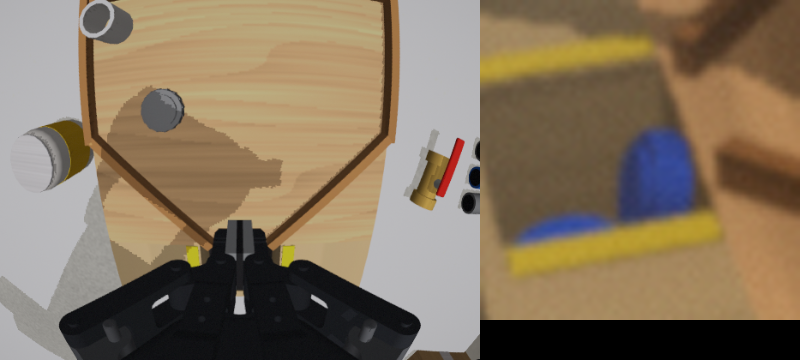

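>>> move_arm(xyz=[[-0.28, 0, 0], [-0.28, 0, 0], [-0.28, 0, 0], [-0.28, 0, 0], [0, 0, 0], [0, 0, 0]], yaw=[0, 0, 0, 0, 0, 0])

```text
clock: 19.4
tool_pos: [387.1, -123.6, 181.4]
eef_rot: [3.12, 0.358, 0.003]
force: [0.8, -0.4, 1.2]
gripper_width: -0.001
```

```bash
python3 - <<'E'
from look import *
go((-20,0,180,0))
d=grab('wrist','w14.png')
print(d['extrinsics'][:3,3],B(d['extrinsics'][:3,3]))
w=cv2.imread('pics/w14.png')[100:320,160:400]
cv2.imwrite('pics/w14c.png',cv2.resize(w,None,fx=2.7,fy=2.7,interpolation=2))
E
```

```text
clock 19.4 board [-109.3   -1.5] z 181.4 ang -0.14 F [ 0.8 -0.4  1.2] tilt [ 0.002 -0.001 -1.   ]
(-20, 0, 180, 0) yaw -0.005 shift [ 0.596 -0.01   0.009]
[ 464.75035782 -104.12256934  306.49076074] [-29.3  -0.3]
```

View pics/w14c.png

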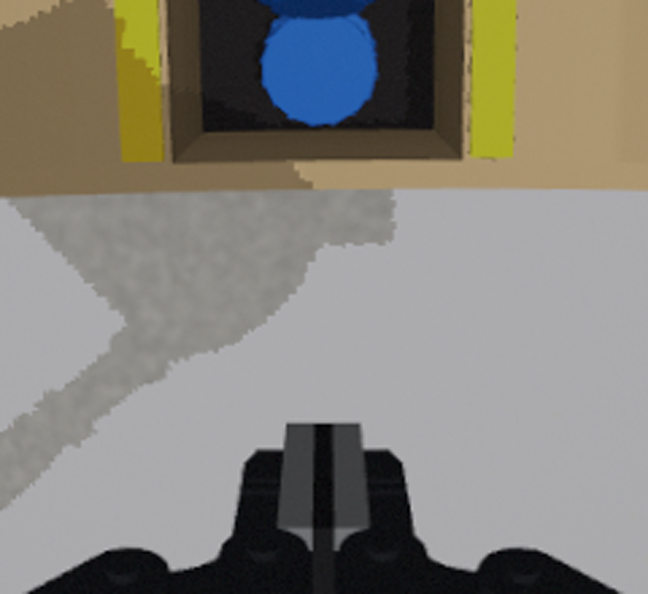

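```bash
python3 - <<'E'
from look import *
w=cv2.imread('pics/w14.png')[45:165,195:355]
w=np.clip(w.astype(float)*1.3,0,255).astype(np.uint8);cv2.imwrite('pics/w14d.png',cv2.resize(w,None,fx=4,fy=4,interpolation=2))
E
```

```text
(no output)
```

View pics/w14d.png

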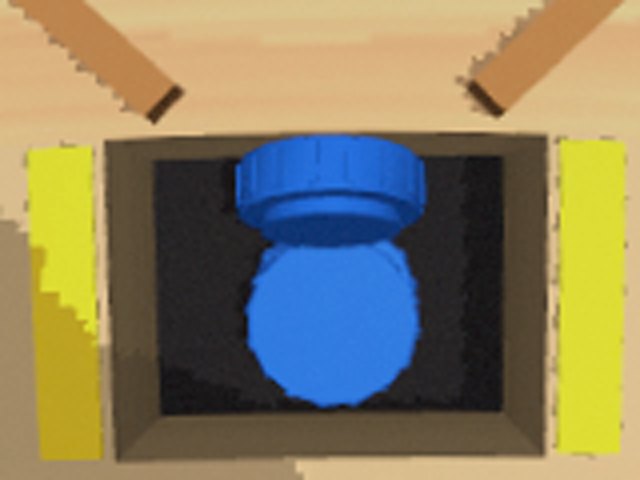

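A stands upright on B and C with its underside against the deck-side wall, its top about 4 mm above the deck. A light push of the top edge towards -x, with the fingertips at deck level through the gate, should lay it down in the slot.

>>> move_arm(xyz=[[0.25, 0, 0], [0.25, 0, 0], [0.25, 0, 0], [0.18, -0.01, 0], [0, 0, 0], [0, 0, 0.2], [0, 0, 0.2], [0, 0, 0.16], [0, 0, 0.02], [0, 0, 0], [0, 0, 0]], yaw=[0, 0, 0, 0, 0, 0, 0, 0, 0, 0, 0])

```text
clock: 20.55
tool_pos: [523.5, -89.6, 95.1]
eef_rot: [3.119, 0.363, 0.004]
force: [0.2, -0.6, -0.2]
gripper_width: -0.001
```

>>> move_arm(xyz=[[0, 0, 0.02], [0, 0, 0]], yaw=[0, 0])

```text
clock: 20.75
tool_pos: [522.8, -89.3, 91.3]
eef_rot: [3.12, 0.363, 0.002]
force: [-0.5, -0.1, 0.0]
gripper_width: -0.006
```

```bash
python3 -c "
from look import *
go((30,0,88,0),(-12,0,88,0))"
```

```text
clock 20.75 board [30.6  0.8] z 91.3 ang 0.01 F [-0.5 -0.1  0. ] tilt [ 0.001 -0.001 -1.   ]
(30, 0, 88, 0) yaw 0.0 shift [-0.004  0.006  0.022]
(-12, 0, 88, 0) yaw 0.0 shift [-0.28 -0.   -0.  ]
```

>>> move_arm(xyz=[[0, 0.005, 0.012], [0, 0, 0]], yaw=[0, 0])

```text
clock: 20.95
tool_pos: [522.4, -89.8, 88.8]
eef_rot: [3.121, 0.363, 0.0]
force: [-0.9, -0.5, 1.0]
gripper_width: 0.001
```

>>> move_arm(xyz=[[0, 0, 0.008], [0, 0, 0]], yaw=[0, 0])

```text
clock: 21.15
tool_pos: [522.3, -89.7, 87.4]
eef_rot: [-3.12, -0.363, 0.0]
force: [-0.4, -0.2, 0.5]
gripper_width: 0.001
```

>>> move_arm(xyz=[[-0.04, 0, -0.003], [-0.04, 0, 0], [-0.04, 0, 0], [-0.04, 0, 0], [-0.04, 0, 0], [-0.04, 0, 0], [-0.04, 0, 0], [-0.02, 0, 0], [0, 0, 0]], yaw=[0, 0, 0, 0, 0, 0, 0, 0, 0])

```text
clock: 22.05
tool_pos: [478.2, -100.1, 87.9]
eef_rot: [-3.121, -0.362, 0.0]
force: [0.1, -0.3, 0.3]
gripper_width: 0.0
```

```bash
python3 - <<'E'
from look import *
go((30,0,88,0))
d=grab('side','s15.png')
for c,k,w in blues(d): print(c,k,B(w))
E
```

```text
clock 22.05 board [-15.3   0.5] z 87.9 ang -0.01 F [ 0.1 -0.3  0.3] tilt [-0.  0. -1.]
(30, 0, 88, 0) yaw -0.0 shift [ 0.302  0.003 -0.001]
[69.4 95.4] 190 [-342.8  890.4]
[45.4 99.6] 118 [-405.2  864.6]
```

The blue has disappeared from the side view, so A has fallen down. I retreat and check.

>>> move_arm(xyz=[[0.1, 0, 0], [0.2, 0, 0], [0, 0, -0.2], [0, 0, -0.3], [0, 0, -0.3], [0, 0.3, 0], [0, 0.3, 0], [0, 0.3, 0], [0, 0.3, 0], [0, 0.3, 0], [0, 0.3, 0], [0, 0.3, 0]], yaw=[0, 0, 0, 0, 0, 0, 0, 0, 0, 0, 0, 0])

```text
clock: 23.3
tool_pos: [595.0, -398.1, 207.7]
eef_rot: [-3.12, -0.363, -0.0]
force: [1.0, -0.2, 0.4]
gripper_width: 0.003
```

>>> move_arm(xyz=[[0, 0.3, 0], [0, 0.2, 0], [0, 0, 0], [0, 0, 0], [0, 0, 0], [0, 0, 0]], yaw=[0, 0, 0, 0, 0, 0])

```text
clock: 23.9
tool_pos: [612.2, -468.1, 208.4]
eef_rot: [-3.12, -0.365, -0.0]
force: [-0.1, 0.5, -0.5]
gripper_width: -0.002
```

```bash
python3 - <<'E'
from look import *
go()
a=grab('side','s16.png');b=grab('top','t16.png')
for n,d in(('s',a),('t',b)):
  for c,k,w in blues(d,30): print(n,c,k,B(w))
g=[cv2.GaussianBlur(cv2.imread('pics/'+f),(0,0),1).astype(np.float32) for f in('top0.png','t16.png')]
for n,(u,v) in dict(grey=(286,196),coup=(252,160),tin=(217,236),valve=(447,195)).items():
  q=[cv2.cvtColor(x,cv2.COLOR_BGR2GRAY) for x in g];r=cv2.matchTemplate(q[1][v-30:v+30,u-30:u+30],q[0][v-24:v+24,u-24:u+24],5);print(n,cv2.minMaxLoc(r)[1],cv2.minMaxLoc(r)[3],'(6,6)=unmoved')
s=cv2.imread('pics/s16.png')[210:290,190:290];t=cv2.imread('pics/t16.png')[130:310,230:420]
cv2.imwrite('pics/fin3.png',np.hstack([cv2.resize(x,(400,int(400*x.shape[0]/x.shape[1])),interpolation=2)[:320] for x in(s,cv2.copyMakeBorder(t,0,0,0,35,cv2.BORDER_CONSTANT))]))
E
```

```text
clock 23.9 board [  30.9 -388.4] z 208.4 ang 0.09 F [-0.1  0.5 -0.5] tilt [ 0.  0. -1.]
s [31.   6.8] 107 [-938.9 3767.1]
s [ 83.1 101.1] 79 [-322.5  990.2]
s [ 72.  102.7] 144 [-355.4  981.7]
s [ 59.5 104. ] 65 [-392.  978.]
s [ 48.4 105. ] 75 [-424.3  975.8]
s [158.1 126.3] 30 [-100.2  683.9]
s [233.5 252.3] 151 [-10.5  35.9]
s [214.8 262.3] 36 [-44.9  17.8]
t [545.2 175.4] 327 [  35.7 -441.1]
t [338.2 259. ] 73 [-18.7  -5.3]
t [339.9 273. ] 218 [-45.4  -1.5]
grey 0.9192458987236023 (6, 6) (6,6)=unmoved
coup 0.999775767326355 (6, 6) (6,6)=unmoved
tin 0.9997144937515259 (6, 6) (6,6)=unmoved
valve 0.9113325476646423 (6, 6) (6,6)=unmoved
```

View pics/fin3.png

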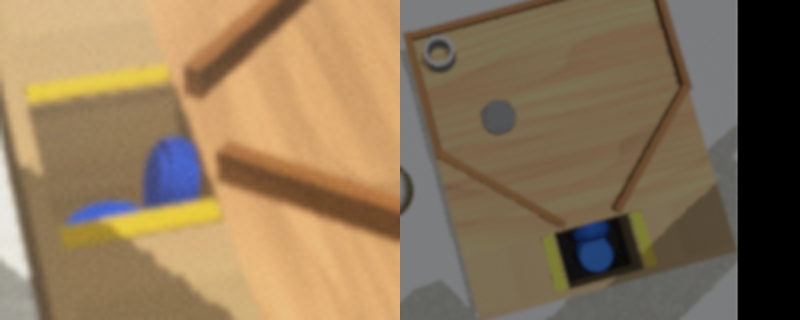

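The push passed over A without touching it: the blue blob is at the same pixel and no force showed. So A's top is at or below about 71 mm, meaning A is completely inside the slot and resting stably on edge on the pile. Poking into the pocket would add risk and gain nothing, so I'm handing in.

```bash
python3 -c "
from rig import arm
print(arm.sign_off())"
```

```text
the job is handed in; nothing more can be done
None
```

I swept the three blue plugs one at a time through the gate with the fingertips, in the order C, B, A. I handed the job in at about 24 s. The plugs were only slid, never lifted, and each was in the slot before the next was pushed.

**Last checks:**
- **Deck:** There is no blue plug left on it. The two blue plugs that show are inside the slot; the third, C, is hidden under the pile.
- **Grey plug, coupling, tin and valve:** Template matching against the first picture shows no shift. The match scores for grey and the valve were lower (about 0.91), most likely because of noise and changed shadows.
- **Force:** The readings I took stayed around 1 N.

**One disagreement:** A rests on edge on the other two plugs, leaning on the slot's deck-side wall. Triangulation put its top edge about 3–5 mm above the deck. I tried to topple it with the fingertips about 1 mm above the deck, but they passed over it without contact. In the final pictures A had not moved, so its top is within about 1 mm of deck height or lower. I left it there.

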